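Fit the drilling template on its two pins and clamp it

TASK

Take the drilling template by its bridge handle and hang it on the two upright sprung pins of the drilling fixture, feeling gently for the pins, until it lies flush on the rails; then swing the fixture's clamp all the way round, so that its arm points along the template and lies over its end. Do not force the template against the fixture, and leave the other things on the bench where they are.

Things in the scene. Friction and masses are not known exactly. Their poses are not given: they have to be found in the camera images.
- template: Drilling template: flat aluminium plate 90 (x) x 160 (y) x 10 mm, about 0.45 kg, lying on the bench. Origin: centre of its underside; z up, y along its length. Two plain through holes, 12.5 mm diameter, at x = 0, y = -50 and +50 mm (the small dark bushes are not holes). It may go on the pins either way round
- handle (a point): Centre of the grip bar of the template's dark bridge handle, 42 mm above the template's origin. The bar is 14 mm thick (template x), 60 mm long (y), 16 mm high and stands on two legs, 24 mm clear of the plate
- fixture: Drilling fixture fixed to the bench: dark steel base 110 (x) x 228 (y) x 16 mm, its ends at y = -87 and +141 mm, y along its length. Origin: underside, at the zero mark of the pin bar, 11 mm short of the rails' middle. Between its rails a bar carries two upright steel pins; the swing clamp is on its +y end. The template must not press or strike it with more than 40 N
- rails (a point): Point 26 mm above the fixture's origin, level with the tops of its two steel rails (at x = +-34 mm, 16 wide, y from -69 to +91 mm), on which the seated template's underside lies; the pins stand 13.5 mm higher
- pins_zero (a point): Zero mark of the pin bar, 39.5 mm above the fixture's origin, level with the pin tops. Pins: 10 mm diameter, top 2.5 mm tapered to 7.5 mm, 100 mm apart along fixture y at x = 0; sprung: each yields to 2 N + 1 N/mm, then stops 4 mm down. The bar is locked off its mark, setting unknown: the middle of the pair is 3 to 19 mm from this point towards +y (x exact), which must be felt or seen
- clamp (a joint): Swing clamp, turning on a vertical pivot; friction 0.12 N m holds it where left. 0: clear (arm along fixture +x, post towards -x; starts within 0.15 of it); 1.57: arm along -y over the template's end, post towards +y; stop at 1.65. Grows clockwise seen from above. Arm 46 mm long, 14 wide, underside 38 mm above the fixture's origin: 2 mm clear over a seated template, blocked by an unseated one
- clamp_post (a point): On the axis of the clamp's upright black post, by which it is turned: 15 mm diameter, 50 mm from the pivot, on the other side of it than the arm. The point is 70 mm above the fixture's origin, 12 mm below the post's top and 24 mm above the tail bar that carries it
- clamp_pivot (a point): On the clamp's pivot axis, at the same height as clamp_post; it lies at x = 0, y = 121 mm of the fixture
- nut: Bystander: rusty hexagon nut, 34 x 36 x 16 mm; origin at the centre of its underside
- pliers: Bystander: pliers with blue handles lying flat, 53 x 176 x 14 mm; origin at the centre of its underside
- tape_measure: Bystander: tape measure standing on edge, 36 x 78 x 60 mm; origin at the centre of its underside

How it is judged:
By the outcome, as a careful person would: the job done as asked, in the order asked, and still so for the second after the job is handed in, with the robot touching nothing.
It also fails if it takes over 67 s, if anything falls off the work surface, if the arm or the gripper's body presses on something with over 40 N, if the wrist force passes 120 N, or if a joint passes its speed limit or range.

ROBOT

A 7-joint arm with a two-finger parallel gripper is mounted at the origin on a cart in front of the work surface, level with it; the furniture and walls round the work are solid. World frame = base frame: x ahead of the robot, y to its left, z up, the work surface at z = 0. Lengths are in mm, angles in rad, forces in N, time in s.
With the tool pointing down it reaches from about 400 to 900 mm from the base axis. Payload 5.5 kg.
Tool frame: the origin (TCP) lies on the centre line of the jaws, within the pads' length; the fingertips stand 11 mm ahead of it and the grasp point (between the pads) lies 8 mm behind it (robot.tcp_to_tips is the distance from the TCP to the fingertips, in mm); z points along the fingers, y is the line along which they close (so a half turn about z gives the same grasp; the last joint's range is limited). The gripper opens to 85 mm and grips with 20 to 120 N. Pads are 22 mm wide; open, the fingers measure 114 mm over their backs; the gripper's body (76 mm by 85 mm) begins 54 mm behind the grasp point. The pads swing forward as they close: fully open they stand 13 mm farther back than shut.
Start: joints at [-1.014, 0.501, -0.427, 1.55, 0.221, 1.138, -0.21], TCP at [188.197, 622.159, 242.31] pointing down, gripper open.
Joint ranges: [-2.88, 2.88], [-0.31, 2.03], [-1.54, 1.56], [0.2, 2.42], [-1.41, 4.55], [0.19, 2.02], [-2.57, 2.57]. Speed limits (rad/s): [2.57, 2.57, 3.14, 3.14, 3.14, 3.14, 3.14].

INTERFACE

Orientations are given as a rotation vector (axis times angle).
In Python, from station import robot gives the robot as it stands. The module is installed in compiled form; this text tells all that it offers.
- The arm moves only by the tool apply_moves, never from a script. Its argument "plan" is a list of rows, each a list of 4 numbers: the shift along the tool's x, y, z in m, then the turn about the tool's z in rad. A call has 1 to 20 rows; each row shifts and turns the commanded pose from where the row before left it, along the tool's axes as they then stand; what a row does not reach is not made up. A row lasts 1/8 s, in which the tool goes at most 62.5 mm and 10.7 degrees, less where a joint would pass 70% of its speed; a pose out of reach is approached as far as the arm can. A call is refused whole if a number of a shift passes 0.0625 or a number of a turn 0.188, either way. A call with a gripper value outside its range is refused whole. "grip" is the opening, from -1 (shut) to 1 (fully open), set as the call begins (left out, the last holds). The fingers move at their own pace and stop on an object; the grip force is fixed at half the most. Time passes only in rows, so rows that do not move let the fingers close. It gives the time, the measured TCP pose, the force, the opening and the grip force at its end, in the units of the state.
- robot.get_obs(): the state, without advancing time (a new reading comes with each control period).
- robot.camera(name): name is "side" or "top" or "wrist"; returns the picture (384x512x3 uint8, red, green, blue); there is no depth.
- robot.camera_params(name): a dict with "intrinsics" (3x3 intrinsics, pixels), "view" (4x4, takes a point from world to camera coordinates). Camera axes: x right, y down, z forward; pixel columns grow to the right and rows downward; lengths in mm; the calibration is good to about 2 mm. The wrist camera is an equidistant fisheye: a pixel r from the principal point sees the ray r / f radians off the axis. A picture is of the moment at which its call begins: read the wrist's pose just before it. camera_params takes no time and is no camera call; for the wrist camera it gives the pose at the moment of the call.
- robot.close_job(): hands the job in; it is judged then, once.
Trained networks look in the newest picture that a camera, given by its name, has taken for a name from the list of things; names that differ only in an ending like _2 or _b are one class to them, and where a whole thing is asked for, a point or a joint stands for the part that bears it (a point fixed in the world has none). Each returns a list of dicts, best first, with "score" (0 to 1); they miss things now and then, are a little off and sometimes report something else, mostly with a low value. They report only what shows in the picture. A call takes as long as a camera call.
- robot.boxes_of(camera, query): "centre" ([row, column] in pixels, amid what is visible of it).
- robot.regions_of(camera, query): "region" (384x512 bool, what is visible of it) and "centre" ([row, column] in pixels, amid what is visible of it).
The state is a dict: "time_s": time; "qpos": joint angles; "joint_vel": joint speeds; "joint_torque": joint torques, N m; "ee_pos": TCP position; "eef_rot": TCP orientation; "wrist_force": force on the tool from outside, world axes, zero at the start; "ft_torque": the same for the moment, N m; "gripper_width": finger opening in mm; "finger_force": force on a finger pad.
Only numpy, scipy, OpenCV 4.12 (cv2) and the standard library are available. Lean on these libraries where they do the work, as an engineer would, in place of code of your own. Each camera call takes 0.05 s, during which the arm holds its last target. There are 200 camera calls.

## Working session

There is one attempt and no reset: what is moved stays moved. The work goes in short steps, Python scripts to look and compute and a tool call to move; the robot and the scene stay as the last step left them, time stands still between calls to the robot, and variables do not carry over. Pictures are saved under pics/ and viewed, at most 10 in all, crops included, and the job is handed in when it is done.

Besides the shell and the picture viewer there is one more tool, called after "Emit:" as name(argument=value, ...) on one line, values as JSON. apply_moves: Moves the arm, as the interface text tells. Its arguments: {"type":"object","properties":{"plan":{"type":"array"},"grip":{"type":"number"}},"required":["plan"]}

```bash
mkdir -p pics
cat > h.py <<'E'
import numpy as np, cv2
from station import robot
from scipy.spatial.transform import Rotation as R
def ray(cam,px):  # px = (row,col) -> origin, dir in world
    p=robot.camera_params(cam);K=np.array(p['intrinsics']);V=np.array(p['view'])
    x=(px[1]-K[0,2])/K[0,0];y=(px[0]-K[1,2])/K[1,1]
    if cam=='wrist':
        r=np.hypot(x,y);s=np.sin(r)/r if r>1e-9 else 1
        d=np.array([x*s,y*s,np.cos(r)])
    else: d=np.array([x,y,1.])
    d=V[:3,:3].T@d; return -V[:3,:3].T@V[:3,3],d/np.linalg.norm(d)
def at_z(cam,px,z):
    o,d=ray(cam,px); return o+d*(z-o[2])/d[2]
def proj(cam,P):
    p=robot.camera_params(cam);K=np.array(p['intrinsics']);V=np.array(p['view'])
    c=V[:3,:3]@np.asarray(P,float)+V[:3,3]
    if cam=='wrist':
        r=np.hypot(c[0],c[1]);t=np.arctan2(r,c[2]);k=t/max(r,1e-9);u=c[:2]*k
    else:u=c[:2]/c[2]
    return np.array([K[1,1]*u[1]+K[1,2],K[0,0]*u[0]+K[0,2]])
def save(cam,name,img=None):
    img=robot.camera(cam) if img is None else img
    cv2.imwrite('pics/'+name+'.png',cv2.cvtColor(img,cv2.COLOR_RGB2BGR)); return img
E
python3 - <<'E'
from h import *
np.set_printoptions(precision=1,suppress=True)
o=robot.get_obs();print({k:o[k] for k in('time_s','ee_pos','eef_rot','gripper_width','wrist_force')})
ims=[save(c,c+'0') for c in('top','side','wrist')]
cv2.imwrite('pics/all0.png',cv2.cvtColor(np.hstack(ims[:2]),cv2.COLOR_RGB2BGR)[:,:,:])
for c in('top','side'):
    K=robot.camera_params(c);print(c,np.array(K['intrinsics']),np.array(K['view']))
Z=dict(template=10,handle=42,fixture=16,clamp_post=70,clamp_pivot=70,nut=16,pliers=14,tape_measure=60,rails=26,pins_zero=39.5)
for q,z in Z.items():
    for d in robot.boxes_of('top',q)[:2]: print(q,round(d['score'],2),d['centre'],at_z('top',d['centre'],z))
E
```

```text
{'time_s': 0.0, 'ee_pos': array([188.1, 621.5, 241.2]), 'eef_rot': array([-0.5, -3.1,  0. ]), 'gripper_width': 85.22917292672817, 'wrist_force': array([-0.6,  0.4,  0.7])}
top [[392.4   0.  253.6]
 [  0.  392.4 189.3]
 [  0.    0.    1. ]] [[  0.   -1.    0.   63.2]
 [ -1.   -0.   -0.1 522.7]
 [  0.1  -0.   -1.  906.5]
 [  0.    0.    0.    1. ]]
side [[393.6   0.  255.9]
 [  0.  393.6 192.5]
 [  0.    0.    1. ]] [[ -1.   -0.2   0.  513.8]
 [ -0.1   0.4  -0.9 115.3]
 [  0.2  -0.9  -0.4 832.8]
 [  0.    0.    0.    1. ]]
template 0.75 [197.9, 161.1] [501.1 284.6  10. ]
template 0.22 [186.1, 297.8] [531.2 -39.6  10. ]
handle 0.75 [197.2, 157.8] [501.  285.3  42. ]
fixture 0.9 [187.4, 296.0] [527.6 -34.5  16. ]
clamp_post 0.77 [194.9, 256.1] [505.9  61.5  70. ]
clamp_pivot 0.84 [198.0, 256.9] [499.1  59.7  70. ]
pliers 0.91 [255.5, 179.8] [366.7 237.4  14. ]
tape_measure 0.65 [119.2, 295.8] [680.6 -28.9  60. ]
rails 0.77 [187.8, 298.2] [525.9 -38.4  26. ]
rails 0.34 [192.8, 257.7] [513.5  56.6  26. ]
pins_zero 0.91 [187.1, 295.8] [526.4 -31.   39.5]
```

View pics/top0.png

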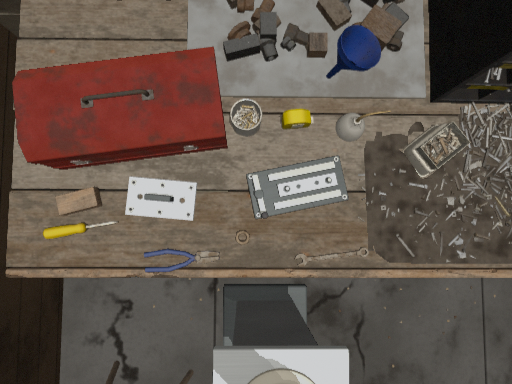

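View pics/side0.png

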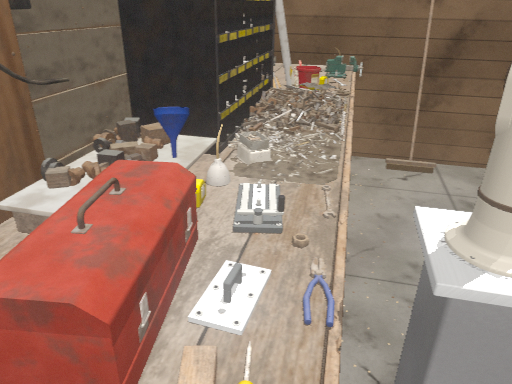

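The top picture shows the white template at about (row 198, col 160) with its handle lengthways. The fixture is at (187, 298) with its clamp on the left end at about (195, 257). The side view agrees with this. I'll magnify next to get angles.

Run:
```python
from h import *
np.set_printoptions(precision=1,suppress=True)
im=cv2.imread('pics/top0.png')
a=cv2.resize(im[170:230,115:205],None,fx=6,fy=6,interpolation=cv2.INTER_CUBIC)
b=cv2.resize(im[150:222,238:356],None,fx=6,fy=6,interpolation=cv2.INTER_CUBIC)
cv2.imwrite('pics/c1.png',b); 
robot.camera('top')
for q,z in dict(template=10,handle=50,fixture=20,rails=26).items():
    for d in robot.regions_of('top',q)[:1]:
        m=d['region'].astype(np.uint8); r=cv2.minAreaRect(np.argwhere(m)[:,::-1].astype(np.float32))
        bx=cv2.boxPoints(r); P=np.array([at_z('top',(y,x),z) for x,y in bx])
        print(q,d['score'],d['centre'],m.sum(),bx.round(1).tolist());print(P, P.mean(0),[np.linalg.norm(P[i]-P[i-1]) for i in range(2)], 'ang', [np.degrees(np.arctan2(*(P[i]-P[i-1])[[0,1]])) for i in range(2)])
```

```text
template 0.72 [187.6, 294.7] 4269 [[245.39999389648438, 173.89999389648438], [338.79998779296875, 155.1999969482422], [348.0, 201.1999969482422], [254.60000610351562, 219.89999389648438]]
[[ 559.5   85.7   10. ]
 [ 606.4 -138.8   10. ]
 [ 495.9 -159.6   10. ]
 [ 450.3   63.2   10. ]] [528.  -37.4  10. ] [np.float64(111.51501008937716), np.float64(229.38387712021571)] ang [np.float64(78.38190580271171), np.float64(168.2125496734555)]
handle 0.91 [197.5, 158.6] 2586 [[124.69999694824219, 214.0], [128.8000030517578, 175.10000610351562], [196.8000030517578, 182.1999969482422], [192.6999969482422, 221.1999969482422]]
[[462.2 356.9  50. ]
 [550.4 350.2  50. ]
 [535.2 196.   50. ]
 [446.8 203.8  50. ]] [498.7 276.7  50. ] [np.float64(153.82998884899033), np.float64(88.48438442927865)] ang [np.float64(5.724796460522055), np.float64(94.32392842130619)]
fixture 0.86 [185.0, 295.9] 4379 [[245.1999969482422, 173.6999969482422], [338.8999938964844, 154.10000610351562], [348.6000061035156, 200.60000610351562], [254.89999389648438, 220.10000610351562]]
[[ 559.    86.2   20. ]
 [ 607.4 -136.7   20. ]
 [ 496.9 -158.4   20. ]
 [ 449.8   62.8   20. ]] [528.3 -36.5  20. ] [np.float64(111.65424807311133), np.float64(228.07831625549366)] ang [np.float64(77.92442000403753), np.float64(167.75034126874266)]
rails 0.61 [184.2, 299.7] 4398 [[245.10000610351562, 173.0], [338.70001220703125, 153.5], [348.29998779296875, 199.8000030517578], [254.8000030517578, 219.3000030517578]]
[[ 559.9   86.3   26. ]
 [ 607.9 -134.7   26. ]
 [ 498.3 -156.2   26. ]
 [ 451.6   63.1   26. ]] [529.5 -35.4  26. ] [np.float64(110.76559675154263), np.float64(226.13749718646275)] ang [np.float64(77.92526462862662), np.float64(167.7467751281358)]
```

View pics/c1.png

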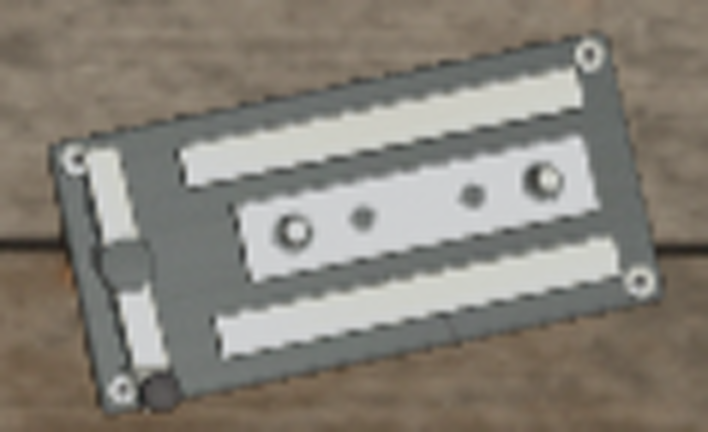

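The crop shows the two pins at full-frame pixels of about (188.3, 286.7) and (180.2, 328.8). The post is at the lower left at (215, 264.7) and the pivot is near (194, 259).

```bash
cat >> h.py <<'E'
def yaw_of(o=None):
    o=o or robot.get_obs(); y=R.from_rotvec(o['eef_rot']).as_matrix()[:,1]; return np.degrees(np.arctan2(y[1],y[0]))
def to(pos,yaw=None):
    "turn about tool z (rad) and then the shift in the turned tool frame (m)"
    o=robot.get_obs();M=R.from_rotvec(o['eef_rot']).as_matrix();t=0
    if yaw is not None:
        t=-np.radians((yaw-yaw_of(o)+180)%360-180)
        M=M@R.from_rotvec([0,0,t]).as_matrix()
    s=M.T@(np.array(pos,float)-o['ee_pos'])/1000
    print('turn %.4f'%t,'shift',s.round(4),'t',round(o['time_s'],2),'pos',o['ee_pos'].round(1),'yaw %.2f'%yaw_of(o))
E
python3 - <<'E'
from h import *
np.set_printoptions(precision=1,suppress=True)
p=[at_z('top',x,38) for x in((188.3,286.7),(180.2,328.8))];print(p,np.linalg.norm(p[0]-p[1]),(p[0]+p[1])/2)
print('post',at_z('top',(215,264.7),82),'piv',at_z('top',(194.2,259.3),50))
bx=[[124.7,214.0],[128.8,175.1],[196.8,182.2],[192.7,221.2]]
P=np.array([at_z('top',(y,x),10) for x,y in bx]);print(P,P.mean(0))
print('toolbox',[at_z('top',(158,157),z)[:2] for z in(0,50,100,150)])
to([501,283,215],-5.6)
E
```

```text
[array([523.6, -10.1,  38. ]), array([ 543.1, -108. ,   38. ])] 99.87137327555489 [533.3 -59.1  38. ]
post [461.3  42.8  82. ] piv [508.8  53.7  50. ]
[[462.6 369.1  10. ]
 [554.7 362.1  10. ]
 [538.9 201.   10. ]
 [446.5 209.2  10. ]] [500.7 285.3  10. ]
toolbox [array([597.7, 298.7]), array([590. , 287.4]), array([582.4, 276. ]), array([574.7, 264.6])]
turn 1.3748 shift [-0.3  0.3  0. ] t 0.9 pos [188.2 622.2 242.3] yaw 73.17
```

Emit:
apply_moves(plan=[[0, 0, 0.003, 0.1718], [0, 0, 0.003, 0.1718], [0, 0, 0.003, 0.1718], [0, 0, 0.003, 0.1718], [0, 0, 0.003, 0.1718], [0, 0, 0.003, 0.1718], [0, 0, 0.003, 0.1718], [0, 0, 0.003, 0.1718], [-0.0307, 0.0344, 0, 0], [-0.0307, 0.0344, 0, 0], [-0.0307, 0.0344, 0, 0], [-0.0307, 0.0344, 0, 0], [-0.0307, 0.0344, 0, 0], [-0.0307, 0.0344, 0, 0], [-0.0307, 0.0344, 0, 0], [-0.0307, 0.0344, 0, 0], [-0.0307, 0.0344, 0, 0], [-0.0307, 0.0344, 0, 0], [0, 0, 0, 0]], grip=0)

```text
time_s: 3.28
ee_pos: [504.0, 278.6, 218.5]
eef_rot: [2.333, 2.1, 0.0]
wrist_force: [0.1, 1.1, -0.2]
gripper_width: 42.6
finger_force: 0.0
```

Run:
```python
from h import *
to([501,283,215],-5.6)
o=robot.get_obs();print(o['gripper_width'],o['qpos'].round(2),o['wrist_force'].round(1))
im=save('wrist','w1')
np.savez('w1',V=robot.camera_params('wrist')['view'],K=robot.camera_params('wrist')['intrinsics'])
for q in('template','handle'):
    for d in robot.regions_of('wrist',q)[:2]: print(q,round(d['score'],2),d['centre'],d['region'].sum(),at_z('wrist',d['centre'],50 if q=='handle' else 10))
```

```text
turn -0.0074 shift [ 0.0041 -0.0034  0.0035] t 3.27 pos [504.  278.6 218.5] yaw -6.02
42.6146914607137 [-0.57  0.36  0.02  1.78 -0.01  1.   -0.65] [ 0.1  1.1 -0.2]
template 0.61 [155.5, 256.2] 9913 [499.70406335 295.09452791  10.        ]
handle 0.57 [155.9, 257.0] 9837 [500.78114992 303.69632167  50.        ]
```

View pics/w1.png

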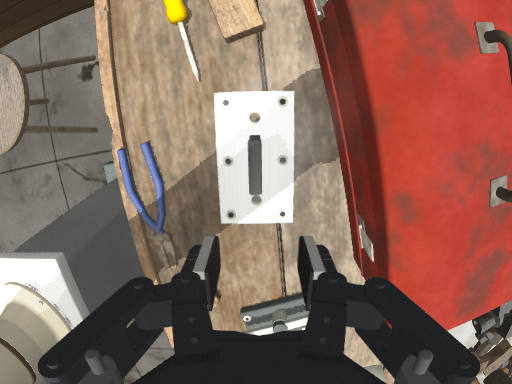

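The wrist view shows the two holes at about (117, 255) and (199.5, 256.5). The handle bar runs from (136, 255) to (194, 255).

Run:
```python
from h import *
np.set_printoptions(precision=1,suppress=True)
im=cv2.cvtColor(robot.camera('wrist'),cv2.COLOR_RGB2HSV)
w=((im[...,1]<40)&(im[...,2]>150)).astype(np.uint8); w[230:]=0;w[:,:205]=0;w[:,305:]=0
n,l,s,c=cv2.connectedComponentsWithStats(w);i=1+s[1:,4].argmax();m=(l==i).astype(np.uint8)
cs,_=cv2.findContours(m,cv2.RETR_EXTERNAL,cv2.CHAIN_APPROX_NONE)
P=np.array([at_z('wrist',(y,x),10)[:2] for x,y in cs[0][:,0]]).astype(np.float32)
print('plate',cv2.minAreaRect(P))
g=(im[...,2]<110)&(im[...,2]>0)
n,l,s,c=cv2.connectedComponentsWithStats(((m==0)&(cv2.drawContours(np.zeros_like(m),cs,-1,1,-1)>0)).astype(np.uint8))
for k in range(1,n):
    if s[k,4]>12:
        z=50 if s[k,4]>200 else 10
        pts=np.array([at_z('wrist',p,z)[:2] for p in np.argwhere(l==k)]).astype(np.float32)
        print(s[k,4],c[k][::-1],at_z('wrist',c[k][::-1],z),cv2.minAreaRect(pts))
```

```text
plate ((504.1166687011719, 285.4362487792969), (161.66793823242188, 97.62044525146484), 84.70624542236328)
13 [106.6 230.4] [474.9 356.3  10. ] ((475.0265197753906, 356.4136657714844), (3.450613260269165, 3.417576789855957), 83.86200714111328)
31 [106.5 287.2] [539.  350.4  10. ] ((538.716552734375, 350.3949890136719), (5.743713855743408, 6.840718746185303), 85.65064239501953)
77 [121.8 259.3] [505.8 335.6  10. ] ((506.07147216796875, 335.8899841308594), (10.367834091186523, 10.247604370117188), 84.59564971923828)
795 [171.2 259.2] [501.2 287.8  50. ] ((501.0198669433594, 284.82293701171875), (71.61335754394531, 13.265645027160645), 84.32402038574219)
33 [165.3 232.1] [469.2 287.8  10. ] ((469.0268249511719, 287.53668212890625), (6.056645393371582, 7.13814115524292), 84.27411651611328)
29 [164.6 286.7] [533.2 282.6  10. ] ((532.9774169921875, 282.7088928222656), (6.085758209228516, 5.921496391296387), 85.84780883789062)
29 [218.5 234.1] [463.4 220.   10. ] ((463.2281494140625, 220.02621459960938), (6.82643985748291, 6.355018138885498), 41.05004119873047)
15 [218.3 285.7] [527.5 214.3  10. ] ((527.8323364257812, 213.921630859375), (4.092663764953613, 5.072826385498047), 84.27941131591797)
```

Run:
```python
from h import *
to([501.2,285.2,34],-5.0)
```

```text
turn -0.0079 shift [0.0005 0.0016 0.1843] t 3.48 pos [499.7 284.7 218.3] yaw -5.45
```

Emit:
apply_moves(plan=[[0.0005, 0.0016, 0.02, -0.008], [0, 0, 0.03, 0], [0, 0, 0.03, 0], [0, 0, 0.03, 0], [0, 0, 0.03, 0], [0, 0, 0.02, 0], [0, 0, 0.01, 0], [0, 0, 0.008, 0], [0, 0, 0.006, 0], [0, 0, 0, 0], [0, 0, 0, 0], [0, 0, 0, 0]])

```text
time_s: 4.97
ee_pos: [502.7, 283.7, 34.8]
eef_rot: [2.319, 2.12, 0.001]
wrist_force: [-0.6, -0.1, 0.9]
gripper_width: 42.8
finger_force: 0.0
```

Run:
```python
from h import *
to([501.2,285.2,34],-5.0); print(robot.get_obs()['wrist_force'])
```

```text
turn -0.0022 shift [ 0.0014 -0.0016  0.0008] t 4.97 pos [502.7 283.7  34.8] yaw -5.13
[-0.61672259 -0.06227972  0.85068303]
```

Emit:
apply_moves(plan=[[0, 0, 0, 0], [0, 0, 0, 0], [0, 0, 0, 0], [0, 0, 0, 0], [0, 0, 0, 0], [0, 0, 0, 0]], grip=-1)

```text
time_s: 5.72
ee_pos: [502.3, 283.6, 34.6]
eef_rot: [-2.318, -2.12, -0.0]
wrist_force: [-2.4, -0.3, 5.8]
gripper_width: 12.9
finger_force: 59.5
```

Run:
```python
from h import *
to([501.2,285.2,34],-5.0); o=robot.get_obs();print(o['wrist_force'],o['ft_torque'],o['gripper_width'],o['finger_force'])
```

```text
turn -0.0021 shift [ 0.0015 -0.0013  0.0006] t 5.72 pos [502.3 283.6  34.6] yaw -5.12
[-2.39254886 -0.31695163  5.76546824] [-0.06458451  0.381298   -0.02482394] 12.857932054075267 59.52001869678497
```

Emit:
apply_moves(plan=[[0, 0, -0.005, 0], [0, 0, -0.01, 0], [0, 0, -0.02, 0], [0, 0, -0.03, 0], [0, 0, -0.03, 0], [0, 0, -0.03, 0], [-0.03, 0, 0, 0], [-0.05, 0, 0, 0], [-0.05, 0, 0, 0], [-0.05, 0, 0, 0], [0, 0, 0, -0.15], [0, 0, 0, -0.15], [-0.0425, 0.0015, 0, 0], [-0.0425, 0.0015, 0, 0], [-0.0425, 0.0015, 0, 0], [-0.0425, 0.0015, 0, 0], [-0.0425, 0.0015, 0, 0], [-0.0425, 0.0015, 0, 0], [-0.0425, 0.0015, 0, 0], [-0.0425, 0.0015, 0, 0]])

```text
time_s: 8.22
ee_pos: [569.5, -227.0, 160.7]
eef_rot: [1.975, 2.442, 0.001]
wrist_force: [0.4, 0.6, -3.3]
gripper_width: 12.8
finger_force: 58.7
```

Emit:
apply_moves(plan=[[0, 0, 0, 0], [0, 0, 0, 0], [0, 0, 0, 0]])

```text
time_s: 8.6
ee_pos: [569.2, -223.9, 159.6]
eef_rot: [-1.973, -2.444, -0.001]
wrist_force: [1.4, 0.5, -3.2]
gripper_width: 12.9
finger_force: 58.8
```

Run:
```python
from h import *
to([533.3,-59.1,160],12); o=robot.get_obs();print(o['wrist_force'].round(1),o['ft_torque'].round(2),o['gripper_width'],o['finger_force'],o['qpos'].round(2))
im=save('wrist','w2');np.save('w2.npy',im);t=save('top','t2')
o,d=ray('wrist',(192,256));print(o,d)
to([533.3,-59.1,160],12)
c=cv2.cvtColor(np.vstack([cv2.resize(im,(640,480))[:, :],cv2.resize(t[140:230,230:420],None,fx=3.3,fy=3.3)[:,:640-13].copy().__class__((1,1,3),np.uint8) if 0 else np.zeros((1,640,3),np.uint8)]),cv2.COLOR_RGB2BGR)
cv2.imwrite('pics/w2b.png',c)
```

```text
turn 0.0033 shift [ 0.1687 -0.0009 -0.0002] t 8.6 pos [ 569.2 -223.9  159.6] yaw 12.19
[ 1.4  0.5 -3.2] [ 0.01 -0.    0.02] 12.86479473690104 58.815507888793945 [ 0.23  0.49  0.13  1.74 -0.08  0.92  0.61]
[ 552.84377555 -145.70168689  291.299775  ] [ 0.05890777 -0.31069473 -0.94868259]
turn 0.0032 shift [ 0.169  -0.0009 -0.0004] t 8.7 pos [ 569.3 -224.2  159.5] yaw 12.18
```

View pics/w2b.png

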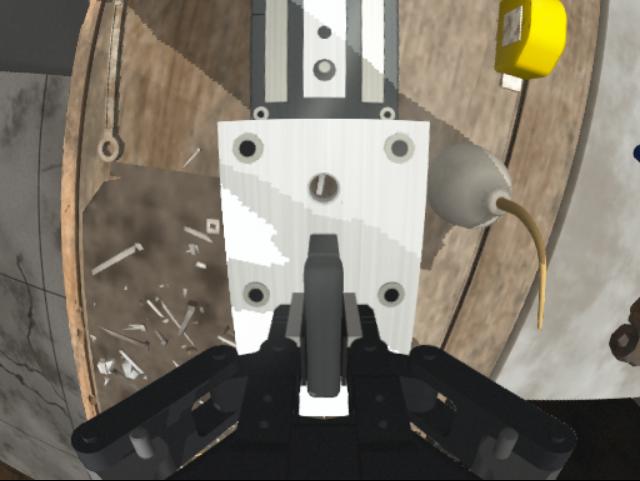

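The held template fills the middle of the wrist view. Its front hole is at about (150, 258.5), the near pin is at (55, 259.5), and the far end of the fixture is cut off at the top. I'll refine these.

Run:
```python
from h import *
im=np.load('w2.npy')
a=cv2.resize(im[38:74,239:279],None,fx=9,fy=9,interpolation=cv2.INTER_CUBIC)
b=cv2.resize(im[132:168,239:279],None,fx=9,fy=9,interpolation=cv2.INTER_CUBIC)
save('','c2',np.hstack([a,b]))
```

```text
(no output)
```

View pics/c2.png

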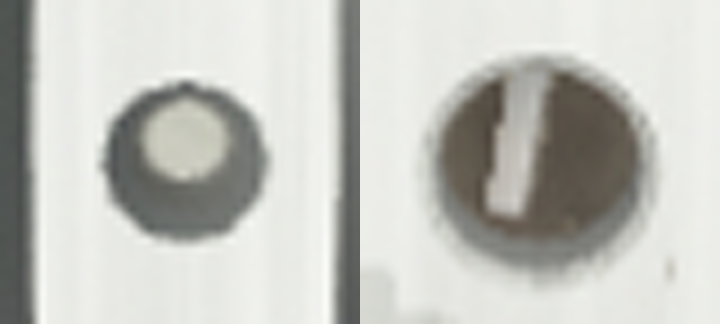

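The crop shows the pin top disc centred at about (53.1, 259.1) inside a dark collar. The hole rim is centred at about (149.3, 258.8). Next I'll measure the fixture yaw from the bar edges and the template yaw from its edges.

Run:
```python
from h import *
np.set_printoptions(precision=2,suppress=True)
im=np.load('w2.npy');g=cv2.GaussianBlur(cv2.cvtColor(im,cv2.COLOR_RGB2GRAY),(3,3),0).astype(float)
zt=159.5-24.6
def line(rows,c0,w,z):
    pts=[]
    for r in rows:
        d=np.abs(np.gradient(g[r]))[c0-w:c0+w+1]
        if d.max()<8: continue
        k=d**3; pts.append(at_z('wrist',(r,c0-w+(k*np.arange(len(d))).sum()/k.sum()),z)[:2])
    P=np.array(pts); vx,vy,x,y=cv2.fitLine(P.astype(np.float32),cv2.DIST_HUBER,0,.01,.01).ravel()
    s=np.sign(vy); print('line c',c0,'z',z,'n',len(P),'yaw %.2f'%np.degrees(np.arctan2(-vx*s,vy*s)),'resid',np.std((P-[x,y])@[-vy,vx]),'at',x,y)
for c,z in((242,26),(276,26),(211,26),(307,26),(232,26),(287,26),(201,16)): line(range(3,72),c,4,z)
for c in(176,344): line(range(104,200),c,8,zt)
pin=at_z('wrist',(53.1,259.1),38.5);hole=at_z('wrist',(149.3,258.8),zt);print('pin',pin,'hole',hole)
o=robot.get_obs();M=R.from_rotvec(o['eef_rot']).as_matrix();print('hole tool',M.T@(hole-o['ee_pos']))
for p in((148,247),(148,399),(295,256),(291,391)): print(at_z('wrist',(p[0]/1.25,p[1]/1.25),zt)[:2])
for q,z in(('template',zt),('fixture',20)):
    for d in robot.regions_of('wrist',q)[:1]: print(q,d['score'],d['centre'])
for q in('pins_zero','rails','clamp_post','clamp_pivot'):
    for d in robot.boxes_of('wrist',q)[:1]: print(q,d['score'],d['centre'])
```

```text
line c 242 z 26 n 69 yaw 12.08 resid 0.1412010317647766 at 527.5778 -95.846405
line c 276 z 26 n 69 yaw 11.85 resid 0.11627755795474094 at 556.4551 -89.56018
line c 211 z 26 n 69 yaw 11.95 resid 0.07342143770357609 at 500.62415 -98.07461
line c 307 z 26 n 69 yaw 12.01 resid 0.11567447020291055 at 581.67914 -79.35575
line c 232 z 26 n 69 yaw 12.00 resid 0.06439099339384631 at 515.75757 -95.38708
line c 287 z 26 n 69 yaw 12.14 resid 0.09020616024719766 at 569.37195 -94.8156
line c 201 z 16 n 32 yaw 11.51 resid 0.1228544769791259 at 491.63226 -118.36067
line c 176 z 134.9 n 96 yaw 12.18 resid 0.18619479303098715 at 513.33923 -176.40564
line c 344 z 134.9 n 96 yaw 12.28 resid 0.05218081573018697 at 602.30756 -161.03787
pin [ 545.52 -109.38   38.5 ] hole [ 558.99 -173.17  134.9 ]
hole tool [52.05  0.71 24.67]
[ 523.71 -163.35]
[ 586.62 -149.72]
[ 538.55 -230.35]
[ 600.71 -214.71]
template 0.55 [179.9, 261.2]
fixture 0.98 [49.4, 259.4]
pins_zero 0.62 [45.0, 255.2]
rails 0.69 [48.8, 258.5]
clamp_post 0.68 [44.2, 255.5]
```

Emit:
apply_moves(plan=[[0.02, 0.0001, 0, 0.0035], [0.03, 0, 0, 0], [0.035, 0, 0, 0], [0.035, 0, 0, 0], [0.0255, 0, 0, 0], [0.02, 0, 0, 0], [0, 0, 0.02, 0], [0, 0, 0.025, 0], [0, 0, 0.02, 0], [0, 0, 0.013, 0], [0, 0, 0, 0], [0, 0, 0, 0], [0, 0, 0, 0], [0, 0, 0, 0]])

```text
time_s: 10.75
ee_pos: [535.6, -63.8, 81.9]
eef_rot: [1.98, 2.438, 0.001]
wrist_force: [0.0, -0.7, -2.8]
gripper_width: 12.8
finger_force: 58.8
```

Run:
```python
from h import *
to([569.3-165.5*.2079+.1,-224.2+165.5*.9781,74.1],12.0); o=robot.get_obs();print(o['wrist_force'].round(1),o['ft_torque'].round(2))
im=save('wrist','w3')
np.save('w3.npy',im)
save('','c3',cv2.resize(im[20:260,130:390],None,fx=2.3,fy=2.3,interpolation=cv2.INTER_CUBIC))
to([569.3-165.5*.2079+.1,-224.2+165.5*.9781,74.1],12.0)
```

```text
turn -0.0025 shift [ 0.0016 -0.0002  0.0078] t 10.75 pos [535.6 -63.8  81.9] yaw 11.86
[ 0.  -0.7 -2.8] [-0.02  0.07  0.09]
turn -0.0024 shift [ 0.0016 -0.0001  0.0077] t 10.8 pos [535.4 -63.8  81.8] yaw 11.86
```

View pics/c3.png

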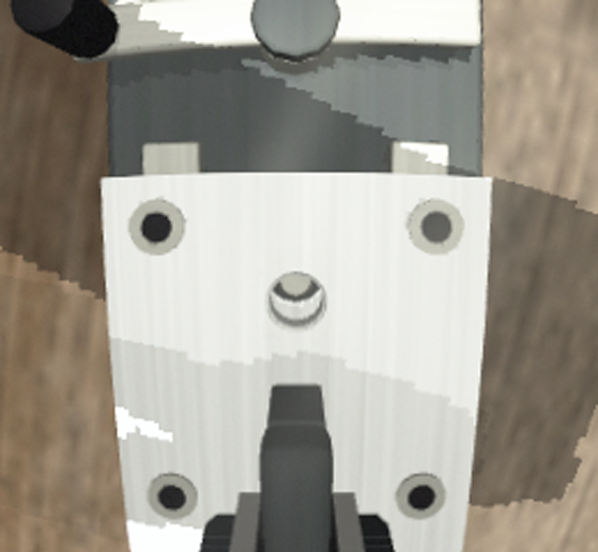

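The pin's top disc shows through the front hole: hole centre at about (150, 258.9), pin disc at about (141, 258.7). The clamp is at the top with the post at its left. The arm has stopped about 1.6 mm short, so I'll compute the remaining offset.

Run:
```python
from h import *
np.set_printoptions(precision=2,suppress=True)
im=np.load('w3.npy');g=cv2.cvtColor(im,cv2.COLOR_RGB2GRAY)
print(g[134:166,258]);print(g[143,244:274]);print(g[150,244:274])
o=robot.get_obs();M=R.from_rotvec(o['eef_rot']).as_matrix()
hole=M@[52.05,.71,24.67]+o['ee_pos'];print('hole px',proj('wrist',hole),'pin(prev) px',proj('wrist',np.array([545.52-100*.2079,-109.38+97.81,38.5])))
for r in(140,141,142): print(r,M.T@(at_z('wrist',(r,258.7),38.5)-hole))
```

```text
[237 236 237 236 161 179 187 187 189 190 189 189 187 182 148  91 103 177
 224 207 207 208 208 208 185 141 130 141 186 211 224 230]
[238 235 234 225 196 182 123  95 146 185 187 188 188 190 190 189 189 190
 188 186 165 112  90 129 175 206 233 236 234 234]
[237 220 204 153 191 210 226 233 221 185 180 148 143 107 103 117 120 166
 166 188 212 238 221 218 220 178 155 185 224 234]
hole px [149.28 258.8 ] pin(prev) px [141.58 257.95]
140 [ 2.25 -0.04 18.59]
141 [ 1.65 -0.04 18.59]
142 [ 1.05 -0.04 18.59]
```

Emit:
apply_moves(plan=[[0.0012, -0.0003, 0.001, -0.0025], [0, 0, 0.002, 0], [0, 0, 0.002, 0], [0, 0, 0.002, 0], [0, 0, 0.001, 0], [0, 0, 0, 0], [0, 0, 0, 0], [0, 0, 0, 0]])

```text
time_s: 11.8
ee_pos: [534.6, -62.7, 73.4]
eef_rot: [1.977, 2.442, 0.0]
wrist_force: [0.7, 0.1, -3.1]
gripper_width: 13.1
finger_force: 58.8
```

Emit:
apply_moves(plan=[[0, 0, 0.001, 0], [0, 0, 0.001, 0], [0, 0, 0.001, 0], [0, 0, 0, 0], [0, 0, 0, 0]])

```text
time_s: 12.42
ee_pos: [534.6, -62.6, 70.3]
eef_rot: [-1.977, -2.442, 0.0]
wrist_force: [0.6, 0.5, -3.2]
gripper_width: 13.0
finger_force: 58.8
```

Emit:
apply_moves(plan=[[0, 0, 0.001, 0], [0, 0, 0.001, 0], [0, 0, 0.001, 0], [0, 0, 0.001, 0], [0, 0, 0.001, 0], [0, 0, 0, 0], [0, 0, 0, 0]])

```text
time_s: 13.3
ee_pos: [534.6, -62.7, 65.3]
eef_rot: [1.977, 2.442, 0.0]
wrist_force: [-0.0, 0.2, -3.6]
gripper_width: 12.9
finger_force: 58.8
```

Emit:
apply_moves(plan=[[0, 0, 0.001, 0], [0, 0, 0.001, 0], [0, 0, 0.001, 0], [0, 0, 0, 0], [0, 0, 0, 0]])

```text
time_s: 13.92
ee_pos: [534.6, -62.6, 62.3]
eef_rot: [-1.977, -2.442, -0.0]
wrist_force: [0.2, -0.6, -3.6]
gripper_width: 12.8
finger_force: 58.8
```

Emit:
apply_moves(plan=[[0, 0, 0.001, 0], [0, 0, 0.0005, 0], [0, 0, 0, 0], [0, 0, 0, 0]])

```text
time_s: 14.42
ee_pos: [534.6, -62.7, 60.8]
eef_rot: [-1.977, -2.442, 0.0]
wrist_force: [0.2, -0.6, -4.5]
gripper_width: 13.2
finger_force: 58.8
```

Emit:
apply_moves(plan=[[0, 0, 0.0005, 0], [0, 0, 0.0005, 0], [0, 0, 0, 0], [0, 0, 0, 0]])

```text
time_s: 14.92
ee_pos: [534.6, -62.6, 60.6]
eef_rot: [1.977, 2.442, 0.0]
wrist_force: [-3.1, -0.3, 5.9]
gripper_width: 13.0
finger_force: 60.2
```

Emit:
apply_moves(plan=[[0, 0, 0, 0], [0, 0, 0, 0], [0, 0, 0, 0], [0, 0, 0, 0], [0, 0, 0, 0]], grip=0)

```text
time_s: 15.55
ee_pos: [534.6, -62.7, 59.7]
eef_rot: [-1.977, -2.442, 0.0]
wrist_force: [0.3, 0.0, -0.6]
gripper_width: 42.8
finger_force: 0.0
```

Emit:
apply_moves(plan=[[0, 0, -0.01, 0], [0, 0, -0.03, 0], [0, 0, -0.05, 0], [0, 0, -0.05, 0], [0, 0, -0.03, 0], [0, 0, 0, 0], [0, 0, 0, 0], [0, 0, 0, 0]])

```text
time_s: 16.55
ee_pos: [533.6, -62.6, 228.5]
eef_rot: [-1.976, -2.44, 0.002]
wrist_force: [-0.9, 1.0, 0.4]
gripper_width: 42.5
finger_force: 0.0
```

Run:
```python
from h import *
np.set_printoptions(precision=2,suppress=True)
im=save('wrist','w4');np.save('w4.npy',im)
to([0,0,200],12)
for q,z in(('clamp_post',76),('clamp_pivot',50),('handle',76),('template',36)):
    for d in robot.boxes_of('wrist',q)[:1]: print(q,round(d['score'],2),d['centre'],at_z('wrist',d['centre'],z))
o,_=ray('wrist',(192,256));print(o)
save('','w4b',im[:300,80:430])
```

```text
turn 0.0002 shift [ 0.17 -0.51  0.03] t 16.6 pos [533.7 -62.6 228.5] yaw 12.01
clamp_post 0.65 [59.3, 252.8] [504.63  49.63  76.  ]
clamp_pivot 0.84 [62.0, 256.4] [507.81  50.65  50.  ]
handle 0.56 [162.9, 262.1] [534.68 -46.78  76.  ]
template 0.58 [163.1, 260.6] [535.62 -56.24  36.  ]
[518.24  15.98 360.83]
```

View pics/w4b.png

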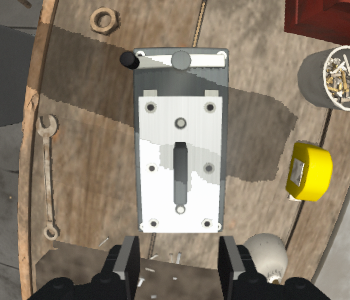

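The picture shows the template lying over the rails with a pin in each hole. In full-frame pixels the black post is at about (59, 208) and the clamp hub at (60, 260).

Run:
```python
from h import *
np.set_printoptions(precision=2,suppress=True)
im=np.load('w4.npy');hsv=cv2.cvtColor(im,cv2.COLOR_RGB2HSV)
m=((hsv[...,2]<60)).astype(np.uint8);m[:45]=0;m[75:]=0;m[:,:195]=0;m[:,225:]=0
n,l,s,c=cv2.connectedComponentsWithStats(m);k=1+s[1:,4].argmax();print('post blob',s[k],c[k])
F=lambda p:np.array([p[0]*.9781+p[1]*.2079,-p[0]*.2079+p[1]*.9781])-[510.9,-172]
for z in(82,70,60): p=at_z('wrist',c[k][::-1],z);print(z,p,F(p))
for z in(46,50,54): p=at_z('wrist',(60,260.5),z);print('piv',z,p,F(p))
# expected projections, fixture origin (u=510.9,v=vo)
W=lambda a,b,z,vo=-172:np.array([(510.9+a)*.9781-(vo+b)*.2079,(510.9+a)*.2079+(vo+b)*.9781,z])
for vo in(-174,-172,-170):
  print(vo,'piv50',proj('wrist',W(0,121,50,vo)),'end corners z16',proj('wrist',W(-55,141,16,vo)),proj('wrist',W(55,141,16,vo)),'rail ends',proj('wrist',W(-34,91,26,vo)))
  for th in(-.1,0,.1): print('  post',th,[proj('wrist',W(-50*np.cos(th),121+50*np.sin(th),z,vo)) for z in(82,64)])
g=cv2.cvtColor(im,cv2.COLOR_RGB2GRAY);print(g[40:62,218],g[40:62,304]);print(g[84:102,230])
to(W(-50,121,150),102)
```

```text
post blob [200  51  20  19 261] [209.01  60.17]
82 [465.85  40.74  82.  ] [-46.78 115.  ]
70 [463.6   41.81  70.  ] [-48.76 116.51]
60 [461.72  42.7   60.  ] [-50.41 117.77]
piv 46 [511.78  54.08  46.  ] [  0.91 118.5 ]
piv 50 [511.86  53.6   50.  ] [  0.89 118.01]
piv 54 [511.94  53.12  54.  ] [  0.87 117.52]
-174 piv50 [ 59.06 259.58] end corners z16 [ 46.93 211.28] [ 47.1  307.75] rail ends [ 88.49 228.81]
  post -0.1 [array([ 61.35, 205.81]), array([ 63.36, 208.98])]
  post 0 [array([ 56.19, 205.53]), array([ 58.49, 208.71])]
  post 0.1 [array([ 51.01, 205.79]), array([ 53.61, 208.95])]
-172 piv50 [ 57.18 259.58] end corners z16 [ 45.27 211.28] [ 45.44 307.75] rail ends [ 86.72 228.8 ]
  post -0.1 [array([ 59.27, 205.8 ]), array([ 61.4 , 208.97])]
  post 0 [array([ 54.12, 205.52]), array([ 56.54, 208.71])]
  post 0.1 [array([ 48.96, 205.79]), array([ 51.67, 208.95])]
-170 piv50 [ 55.3  259.58] end corners z16 [ 43.61 211.29] [ 43.79 307.75] rail ends [ 84.96 228.78]
  post -0.1 [array([ 57.2 , 205.79]), array([ 59.44, 208.96])]
  post 0 [array([ 52.05, 205.52]), array([ 54.59, 208.7 ])]
  post 0.1 [array([ 46.9 , 205.79]), array([ 49.74, 208.95])]
[129 130 132 133 131 127 122 116  90 120 144 232 248 210 122  67 137 172
 123  70  18  16] [161 160 156 154 154 154 154 156 109 114 131 162 250 253 251 232 225 214
 215 203 205 215]
[ 85  83  84  83  85  86 190 190 190 189 188 189 217 237 237 237 232 207]
turn -1.5706 shift [0.05 0.12 0.08] t 16.8 pos [534.3 -62.6 229.1] yaw 12.01
```

Emit:
apply_moves(plan=[[0, 0, 0.008, -0.1745], [0, 0, 0.009, -0.1745], [0, 0, 0.009, -0.1745], [0, 0, 0.009, -0.1745], [0, 0, 0.009, -0.1745], [0, 0, 0.009, -0.1745], [0, 0, 0.009, -0.1745], [0, 0, 0.009, -0.1745], [0, 0, 0.008, -0.1745], [0.0121, 0.0293, 0, 0], [0.0121, 0.0293, 0, 0], [0.0121, 0.0293, 0, 0], [0.0121, 0.0293, 0, 0], [0, 0, 0, 0], [0, 0, 0, 0], [0, 0, 0, 0], [0, 0, 0, 0]])

```text
time_s: 18.92
ee_pos: [463.2, 41.2, 150.7]
eef_rot: [0.326, -3.125, 0.0]
wrist_force: [-0.8, 0.2, -0.2]
gripper_width: 42.4
finger_force: 0.0
```

Run:
```python
from h import *
to([462.2,42,67],102); o=robot.get_obs(); print(o['qpos'].round(2),o['gripper_width'])
```

```text
turn -0.0015 shift [0.0008 0.001  0.0837] t 18.93 pos [463.2  41.2 150.7] yaw 101.92
[ 0.06  0.28 -0.24  2.09  0.09  0.78  1.55] 42.44051620439169
```

Emit:
apply_moves(plan=[[0.0008, 0.001, 0.015, 0], [0, 0, 0.02, 0], [0, 0, 0.02, 0], [0, 0, 0.015, 0], [0, 0, 0.008, 0], [0, 0, 0.006, 0], [0, 0, 0, 0], [0, 0, 0, 0]])

```text
time_s: 19.92
ee_pos: [462.3, 42.8, 67.2]
eef_rot: [-0.328, 3.124, -0.0]
wrist_force: [-0.0, 0.3, 0.2]
gripper_width: 42.9
finger_force: 0.0
```

Emit:
apply_moves(plan=[[0, 0, 0, 0], [0, 0, 0, 0], [0, 0, 0, 0], [0, 0, 0, 0]], grip=-0.53)

```text
time_s: 20.42
ee_pos: [461.9, 42.7, 66.8]
eef_rot: [-0.328, 3.124, 0.0]
wrist_force: [-0.1, -0.5, 0.2]
gripper_width: 20.4
finger_force: 0.0
```

Emit:
apply_moves(plan=[[-0.0002, 0.004, 0, 0.08], [-0.0002, 0.004, 0, 0.08], [-0.0002, 0.004, 0, 0.08], [-0.0002, 0.004, 0, 0.08], [-0.0002, 0.004, 0, 0.08], [-0.0002, 0.004, 0, 0.08], [-0.0002, 0.004, 0, 0.08], [-0.0002, 0.004, 0, 0.08], [-0.0002, 0.004, 0, 0.08], [-0.0002, 0.004, 0, 0.08], [0, 0, 0, 0], [0, 0, 0, 0]])

```text
time_s: 21.92
ee_pos: [468.7, 80.7, 66.5]
eef_rot: [-0.912, -3.005, 0.001]
wrist_force: [-3.2, -0.8, 0.1]
gripper_width: 20.2
finger_force: 1.2
```

```bash
cat >> h.py <<'E'
PIV=np.array([510.9*.9781+54*.2079,510.9*.2079-54*.9781])
def arc():
    o=robot.get_obs();d=o['ee_pos'][:2]-PIV;u=d@[.9781,.2079];v=d@[-.2079,.9781]
    print('r %.1f th %.3f yaw-th %.3f'%(np.hypot(u,v),np.arctan2(v,-u),np.radians(102-yaw_of(o))),o['wrist_force'].round(1),o['ft_torque'].round(2),o['finger_force'],o['time_s'])
E
python3 -c "
from h import *
arc()"
```

```text
r 50.3 th 0.784 yaw-th 0.799 [-3.2 -0.8  0.1] [-0.23  0.61  0.01] 1.2277597188949585 21.925
```

Emit:
apply_moves(plan=[[-0.0002, 0.004, 0, 0.08], [-0.0002, 0.004, 0, 0.08], [-0.0002, 0.004, 0, 0.08], [-0.0002, 0.004, 0, 0.08], [-0.0002, 0.004, 0, 0.08], [-0.0002, 0.004, 0, 0.08], [-0.0002, 0.004, 0, 0.08], [-0.0002, 0.004, 0, 0.08], [-0.0002, 0.004, 0, 0.08], [-0.0002, 0.004, 0, 0.08], [0, 0, 0, 0], [0, 0, 0, 0]])

```text
time_s: 23.42
ee_pos: [502.2, 102.3, 66.7]
eef_rot: [-2.009, -2.414, -0.0]
wrist_force: [-3.2, 1.0, -0.4]
gripper_width: 20.1
finger_force: 1.0
```

```bash
python3 -c "
from h import *
arc()"
```

```text
r 49.7 th 1.603 yaw-th 1.598 [-3.2  1.  -0.4] [ 0.21  0.51 -0.02] 1.0468440502882004 23.425
```

Emit:
apply_moves(plan=[[0, 0.001, 0, 0], [0, 0.0005, 0, 0], [0, 0, 0, 0], [0, 0, 0, 0]])

```text
time_s: 23.92
ee_pos: [503.8, 102.3, 66.7]
eef_rot: [-2.012, -2.412, 0.0]
wrist_force: [-3.2, 1.1, -1.1]
gripper_width: 20.1
finger_force: 1.4
```

Emit:
apply_moves(plan=[[0, 0, 0, 0], [0, 0, 0, 0], [0, 0, 0, 0]], grip=0)

```text
time_s: 24.3
ee_pos: [504.7, 102.1, 67.1]
eef_rot: [2.012, 2.411, 0.001]
wrist_force: [-0.6, 0.5, -0.8]
gripper_width: 42.6
finger_force: 0.0
```

Emit:
apply_moves(plan=[[0, 0, -0.01, 0], [0, 0, -0.03, 0], [0, 0, -0.05, 0], [0, 0, -0.05, 0], [-0.05, 0, -0.03, 0], [-0.05, 0, 0, 0], [-0.05, 0, 0, 0], [-0.03, 0, 0, 0], [0, 0, 0, 0], [0, 0, 0, 0], [0, 0, 0, 0]])

```text
time_s: 25.68
ee_pos: [536.2, -73.1, 236.9]
eef_rot: [-2.009, -2.414, -0.001]
wrist_force: [0.4, -0.4, 0.5]
gripper_width: 42.7
finger_force: 0.0
```

```bash
python3 -c "
from h import *
im=save('wrist','w5')
save('','w5b',cv2.resize(im[:260,150:370],None,fx=2.2,fy=2.2,interpolation=cv2.INTER_CUBIC))
print(robot.get_obs()['time_s'],robot.get_obs()['ee_pos'])"
```

```text
25.725 [536.20194755 -73.23636362 236.86082746]
```

View pics/w5b.png

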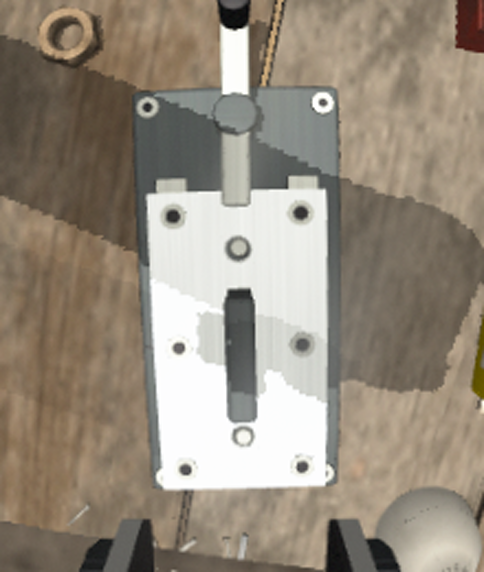

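The clamp arm now points along the template, from the hub at (113, 235) down to (205, 236), and lies over its end. The pins fill both holes at (248, 237) and (436, 243), and the plate lies flat and square on the rails. I'm handing in.

```bash
python3 -c "
from station import robot
print(robot.close_job())"
```

```text
the job is handed in; nothing more can be done
None
```

The template is seated flush on both pins, the clamp is swung round over its end, and the job was handed in at about 26 s of the 67 s allowed; the judge's verdict was not shown.

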